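Cover the parts well, then hold the sprung gear guard open for oiling

TASK

I want to oil the gears of the run-in stand. First slide the flat cover fully home over the small-parts well, so that no oil drips on the clean bushing in it; then raise the gear guard to 60 degrees from shut, and finish while still holding it there, because its spring would snap it shut on my hand. Leave the other things on the bench where they are.

Things in the scene. Friction and masses are not known exactly. Their poses are not given: they have to be found in the camera images.
- stand: gear run-in stand fixed on the bench, grey bed 350 x 146 x 46 mm; origin at the centre of its underside, own z up. Its front looks along its own -x (roughly world -y; yaw about 1.4 to 1.75 rad), own +y is roughly toward the robot. Front: deck with the well and sliding cover; middle: gears under the guard; rear: motor housing 117 mm high that carries the guard's hinge
- well (a point): centre of the floor of the small-parts well, an open pocket in the front deck, 54 x 54 mm wide and 36 mm deep; floor 10 mm above the bench, at (-0.122, -0.034, 0.010) of the stand. The brass bushing stands in it.
- cover (a joint): slide of the flat aluminium cover (71 x 66 x 4 mm, its top 51 mm above the bench) in the two guide strips of the front deck, in m: 0 = fully home over the well (against its stop), 0.066 = fully open. It shuts along the stand's own -y axis (roughly away from the robot) and opens along +y. Friction about 1 to 2 N; it stays where it is left.
- cover_knob (a point): grip point of the black round knob on the cover, 22 mm in diameter, 26 mm tall above the cover; this point is 6 mm below the knob's top and 71 mm above the bench. It moves with the cover. Fully home it lies at (-0.130, -0.046, 0.071) of the stand.
- guard (a joint): hinge of the gear guard (sheet-steel hood 148 mm long, 132 mm wide, 71 mm high with a clear window in its top; about 0.45 kg), in rad: 0 = shut, 1.047 = 60 degrees open, stop at 1.6. A spring and its weight pull it shut at every angle; the pull at the handle is 3 to 4 N square to the arm from hinge to handle (up to 8 N if lifted straight up at 60 degrees).
- guard_hinge (a point): middle of the guard's hinge axis, at its rear top edge, 116 mm above the bench, at (0.092, 0, 0.116) of the stand. The axis runs along the stand's own y axis; opening lifts the front of the guard up and back toward the stand's +x.
- guard_handle (a point): middle of the guard's black bar handle: round bar 12 mm thick, 100 mm long between its legs, parallel to the hinge axis (stand's y), bar centre 38 mm in front of the guard's front face. Shut, it lies at (-0.097, 0, 0.102) of the stand: 189 mm in front of the hinge axis and 14 mm below it. It swings with the guard
- bushing: clean turned brass bushing, 38 mm in diameter, 32 mm high, standing loose in the well; origin at the centre of its underside
- oil_can: oil can 186 mm tall, 76 x 86 mm, standing on the bench to the left, bystander; origin at the centre of its underside
- micrometer: outside micrometer 124 x 43 x 15 mm lying on the bench, bystander; origin at the centre of its underside
- vblock: steel V-block 60 x 45 x 45 mm standing on the bench, bystander; origin at the centre of its underside

How it is judged:
By the outcome, as a careful person would: the job done as asked, in the order asked, and still so for the second after the job is handed in, while the arm keeps its last pose, push and grip.
It also fails if it takes over 51 s, if anything falls off the work surface, if the arm or the gripper's body presses on something with over 40 N, if the wrist force passes 120 N, or if a joint passes its speed limit or range.

ROBOT

A 7-joint arm with a two-finger parallel gripper is mounted at the origin on the work surface; the furniture and walls round the work are solid. World frame = base frame: x ahead of the robot, y to its left, z up, the work surface at z = 0. Lengths are in m, angles in rad, forces in N, time in s.
With the tool pointing down it reaches from about 0.4 to 0.9 m from the base axis. Payload 5.5 kg.
Tool frame: the origin (TCP) lies midway between the tips of the shut fingers; the grasp point (between the pads) lies 19 mm behind it (manip.grip_depth is the distance from the TCP to the grasp point, in m); z points along the fingers, y is the line along which they close (so a half turn about z gives the same grasp; the last joint's range is limited). The gripper opens to 92 mm and grips with 3 to 60 N. Pads are 19 mm wide; open, the fingers measure 130 mm over their backs; the gripper's body (75 mm by 190 mm) begins 47 mm behind the grasp point.
Start: joints at [1.482, 0.501, -0.427, 1.55, 0.221, 1.138, -0.21], TCP at [0.224, -0.61, 0.227] pointing down, gripper open.
Joint ranges: [-2.88, 2.88], [-0.31, 2.03], [-1.54, 1.56], [0.2, 2.42], [-1.41, 4.55], [0.19, 2.02], [-2.57, 2.57]. Speed limits (rad/s): [2.57, 2.57, 3.14, 3.14, 3.14, 3.14, 3.14].

INTERFACE

Orientations are given as a unit quaternion [x, y, z, w].
In Python, from bench import manip, job, get_image, get_calibration gives the robot as it stands (manip), with the cameras as plain functions and the job (job). Calls block until the motion is done:
- manip.move_pose(position, orientation): joint-space move of the TCP to a pose.
- manip.servo_line(position, ori=None, vel=0.15): straight line of the TCP; ori=None keeps the orientation; vel is the mean speed in m/s.
- manip.movej(angles): joint-space move.
- manip.open() and manip.close(f_grip=None): open the fingers fully, or close them until they stop; f_grip is the grip in N (None keeps the last).
- manip.sleep(seconds).
- manip.solve_ik(position, orientation): joint angles nearest the present ones, or None.
- get_image(name): name is "side" or "top"; returns the picture (400x640x3 uint8, red, green, blue); there is no depth.
- get_calibration(name): a dict with "vfov" (degrees; the focal length in pixels is half the picture's height over the tangent of half this angle, whatever the lens; pixels are square), "cx", "cy" (the principal point, pixels), "eye" and "attitude" of the camera in the world. Camera axes: x right, y down, z forward; pixel columns grow to the right and rows downward; lengths in m; the calibration is good to about 2 mm. A picture is of the moment at which its call begins. get_calibration takes no time and is no camera call.
A pose or a line that the arm cannot do raises manip.PlanningError and nothing moves.
- job.hand_in(): hands the job in; it is judged then, once.
Readings, each from a call of its own:
- manip.current_clock(): time.
- manip.current_q(): joint angles.
- manip.current_joint_velocities(): joint speeds.
- manip.current_tau(): joint torques, N m.
- manip.current_tool_pos(): TCP position.
- manip.current_tcp_rot(): TCP orientation.
- manip.current_force(): force on the tool from outside, world axes, zero at the start.
- manip.current_wrist_torque(): the same for the moment, N m.
- manip.current_finger_gap(): finger opening in m.
- manip.current_gripper_force(): force on a finger pad.
Only numpy, scipy, OpenCV 4.12 (cv2) and the standard library are available. Lean on these libraries where they do the work, as an engineer would, in place of code of your own. Each camera call takes 0.05 s, during which the arm holds its last target. There are 200 camera calls.

## Working session

There is one attempt and no reset: what is moved stays moved. The work goes in short steps, each a Python script; the robot and the scene stay as the last script left them, time stands still between calls to the robot, and variables do not carry over. Pictures are saved under pics/ and viewed, at most 10 in all, crops included, and the job is handed in when it is done.

```bash
mkdir -p pics; python3 - <<'E'
from bench import manip, job, get_image, get_calibration
import cv2
for n in("side","top"):
    cv2.imwrite(f"pics/{n}0.png",get_image(n)[:,:,::-1]); print(n,get_calibration(n))
print(manip.current_tool_pos(),manip.current_tcp_rot(),manip.current_clock())
E
```

```text
side {'vfov': 56.68872900597178, 'cx': 319.7370039192269, 'cy': 192.8878466794375, 'eye': array([ 0.66806139, -0.39308914,  1.0067676 ]), 'attitude': array([ 0.93991977,  0.16446757, -0.05850675, -0.29339086])}
top {'vfov': 56.885974260527234, 'cx': 317.59608380845265, 'cy': 199.82328544446457, 'eye': array([0.36637804, 0.19308241, 1.05606953]), 'attitude': array([ 0.71251752, -0.70109079,  0.01425941, -0.02423124])}
[ 0.22372874 -0.60959902  0.22577826] [ 9.84566061e-01  1.75011113e-01 -1.23118140e-04 -8.75648704e-04] 0.1
```

View pics/side0.png

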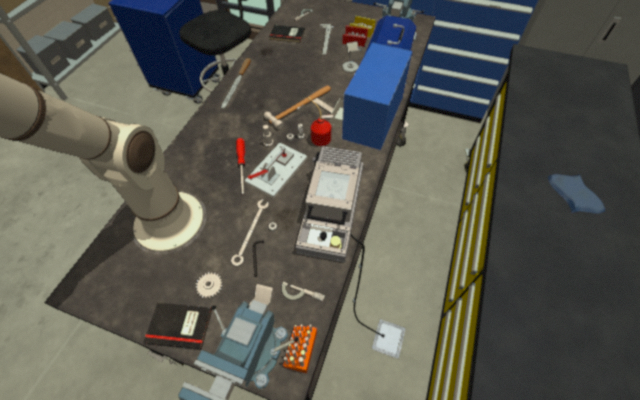

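View pics/top0.png

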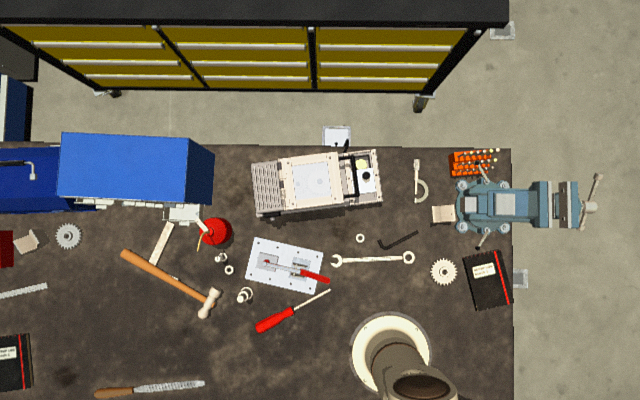

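The top view shows the stand at about (320,185), with the deck, the knob (366,175) and the bushing (363,163) at its right end. The oil can is red at (217,232). In the side view the stand is at about (332,200). I'll zoom in and check the projection.

```bash
cat >u.py <<'E'
import numpy as np,cv2
from scipy.spatial.transform import Rotation as R
from bench import manip, job, get_image, get_calibration
def proj(n,P):
    c=get_calibration(n); f=200/np.tan(np.radians(c['vfov'])/2)
    p=(np.atleast_2d(P)-c['eye'])@R.from_quat(c['attitude']).as_matrix()
    return p[:,:2]/p[:,2:]*f+[c['cx'],c['cy']]
def ray(n,uv,z):
    c=get_calibration(n); f=200/np.tan(np.radians(c['vfov'])/2)
    d=R.from_quat(c['attitude']).apply([(uv[0]-c['cx'])/f,(uv[1]-c['cy'])/f,1])
    return c['eye']+d*(z-c['eye'][2])/d[2]
def stand(p,x,y,yaw):
    return R.from_euler('z',yaw).apply(p)+[x,y,0]
E
python3 - <<'E'
from u import *
for n in("side","top"): print(proj(n,[[0,0,0],[.5,0,0]]))
a=cv2.imread("pics/top0.png")[135:235,235:395]; cv2.imwrite("pics/topc.png",cv2.resize(a,None,fx=5,fy=5,interpolation=cv2.INTER_CUBIC))
a=cv2.imread("pics/side0.png")[140:265,280:380]; cv2.imwrite("pics/sidec.png",cv2.resize(a,None,fx=4.8,fy=4.8,interpolation=cv2.INTER_CUBIC))
E
```

```text
[[168.5122399  220.32892497]
 [316.5425555  270.56968313]]
[[389.67461636 352.43039637]
 [390.70981239 174.44425962]]
```

View pics/topc.png

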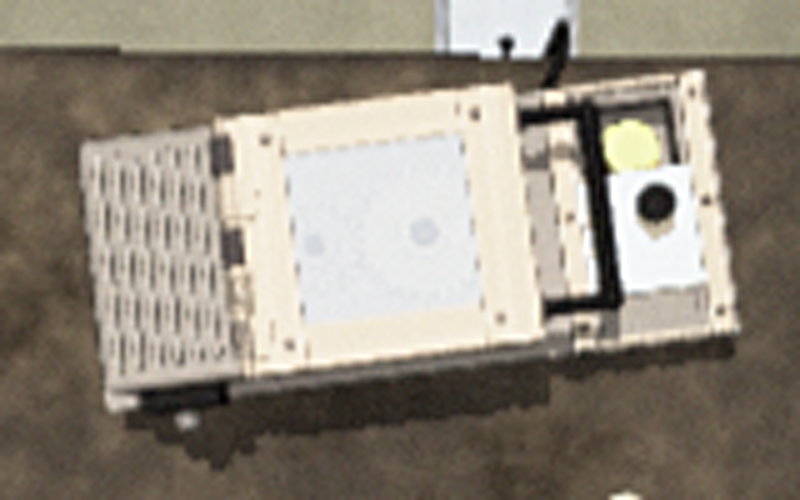

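View pics/sidec.png

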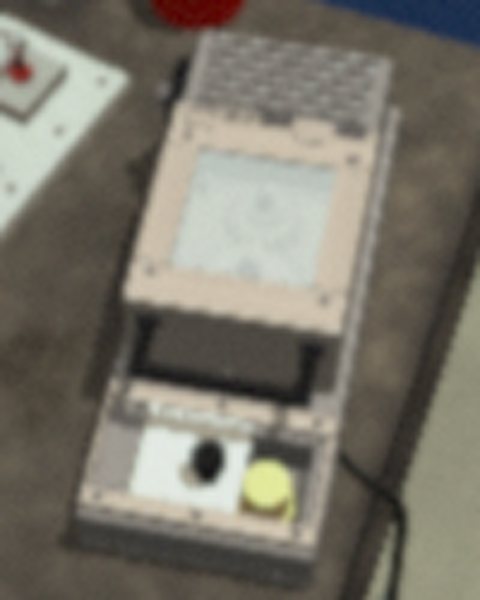

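The crops show the cover partly open: half of the yellow bushing is visible beside it. The knob top is at crop (656,202) in the top view and (210,452) in the side view. The handle bar is centred at crop (600,203) in the top view and (222,384) in the side view. I'll fit the stand pose from both views.

```bash
cat >fit.py <<'E'
from u import *
from scipy.optimize import least_squares
T=lambda u,v:(u/5+235-.4,v/5+135-.4)
S=lambda u,v:(u/4.8+280-.4,v/4.8+140-.4)
obs=[("top",(-.175,-.073,.046),T(704,74)),("top",(-.175,.073,.046),T(737,327)),
("top",(-.097,0,.102),T(600,203)),("top",(.175,-.073,.117),T(83,143)),("top",(.175,.073,.117),T(108,390)),
("side",(-.175,.073,.046),S(77,512)),("side",(-.175,-.073,.046),S(314,553)),("side",(-.097,0,.102),S(222,384)),
("top",None,T(656,200)),("side",None,S(210,448))]
def res(v):
    return np.concatenate([proj(n,stand((-.130,-.046+v[3],.077) if p is None else p,*v[:3]))[0]-uv for n,p,uv in obs])
r=least_squares(res,[.5,.2,1.5,.03],loss='soft_l1')
if __name__=="__main__":
    v=r.x; print(v); print(res(v).reshape(-1,2).round(1))
    for p in [(-.13,-.046+v[3],.071),(-.13,-.046,.071),(-.097,0,.102),(.092,0,.116)]: print(stand(p,*v[:3]))
E
python3 fit.py
```

```text
[0.46881938 0.21002768 1.72904538 0.04530255]
[[ 0.8 -2. ]
 [ 2.2 -0.2]
 [-0.8 -0.2]
 [-6.  -1.8]
 [-3.5  5.1]
 [-1.1  1.5]
 [-0.   1.7]
 [-1.3 -0.8]
 [-0.6 -0.4]
 [-0.6  0.2]]
[0.48999474 0.08176198 0.071     ]
[0.53473122 0.08890118 0.071     ]
[0.48410555 0.11423972 0.102     ]
[0.45432116 0.30087812 0.116     ]
```

```bash
python3 - <<'E'
s=open('fit.py').read()
s=s.replace('("top",(.175,-.073,.117),T(83,143)),("top",(.175,.073,.117),T(108,390))','("top",(-.059,-.066,.117),T(514,85)),("top",(-.059,.066,.117),T(545,342)),("top",(.089,-.066,.117),T(216,121)),("top",(.089,.066,.117),T(247,376)),("side",(-.059,.066,.117),S(127,302)),("side",(-.059,-.066,.117),S(338,335))')
open('fit.py','w').write(s)
E
python3 fit.py
```

```text
[0.46956223 0.21111494 1.72025141 0.04501302]
[[ 0.7 -1.8]
 [ 1.7  0.1]
 [-1.2 -0.1]
 [-1.8 -0.6]
 [-1.  -1.1]
 [ 0.7 -0.1]
 [ 1.  -0.1]
 [-1.4 -1.6]
 [ 0.  -1.1]
 [-1.2  1. ]
 [-0.2  1.5]
 [-1.2 -1.1]
 [-0.9 -0.4]
 [-0.6 -0.1]]
[0.48989511 0.0827111  0.071     ]
[0.53440635 0.0894135  0.071     ]
[0.48400546 0.11519626 0.102     ]
[0.45586349 0.30208936 0.116     ]
```

```bash
cat >>u.py <<'E'
from fit import r
V=r.x
def W(p): return stand(p,*V[:3])
H=np.array([.092,0,.116])
def ori(phi,flip):
    "tool z = (cos phi,0,-sin phi) of stand, closing direction in the stand's xz plane"
    z=np.array([np.cos(phi),0,-np.sin(phi)]); y=np.array([np.sin(phi),0,np.cos(phi)])*flip
    return R.from_euler('z',V[2])*R.from_matrix(np.c_[np.cross(y,z),y,z])
def oknob(flip):
    z=np.array([0,0,-1.]); y=np.array([0,1.,0])*flip
    return R.from_euler('z',V[2])*R.from_matrix(np.c_[np.cross(y,z),y,z])
E
sed -i 's/^from u import \*/from u0 import */' fit.py; python3 - <<'E'
s=open('u.py').read(); i=s.index('from fit'); open('u0.py','w').write(s[:i])
open('u.py','w').write('from u0 import *\n'+s[i:])
E
python3 - <<'E'
from u import *
np.set_printoptions(precision=2,suppress=True)
f=lambda p,o: manip.solve_ik(p,o.as_quat())
for fl in(1,-1):
    print('knob',fl,[f(W((-.13,y,z)),oknob(fl)) for y,z in((-.001,.2),(-.001,.055),(-.046,.055))])
    for ph in(30,40,50):
        print(fl,ph,*[f(W(H+R.from_euler('y',t).apply([-.189,.008,-.014]+ .019*np.r_[np.cos(np.radians(ph-12)),0,-np.sin(np.radians(ph-12))])),ori(np.radians(ph-12)+t,fl)) for t in np.radians((12,35,60))],sep='\n')
E
```

```text
knob 1 [array([ 0.78,  0.55, -1.29,  1.94,  0.6 ,  1.11,  2.54]), array([ 0.73,  0.95, -1.31,  2.04,  1.08,  1.1 ,  2.19]), array([-0.9 ,  0.71,  0.9 ,  1.98, -0.77,  0.83, -2.55])]
1
30
[ 1.03  1.03 -1.01  1.92 -0.2   0.94  2.03]
[ 0.78  0.5  -0.87  1.98 -0.34  0.93  1.9 ]
[ 0.73  0.43 -1.29  1.9   0.25  1.05  1.09]
1
40
[ 0.98  0.89 -1.    1.96 -0.16  0.87  1.94]
[ 0.68  0.41 -0.85  1.99 -0.22  0.9   1.73]
[ 0.6   0.45 -1.29  1.87  0.44  1.16  0.88]
1
50
[ 0.93  0.77 -1.01  1.99 -0.07  0.82  1.79]
[ 0.53  0.33 -0.79  1.98 -0.08  0.9   1.54]
[ 0.45  0.51 -1.29  1.84  0.62  1.31  0.68]
knob -1 [array([ 0.72,  0.47, -1.17,  1.94,  0.49,  1.06, -0.52]), array([ 0.4 ,  0.58, -0.76,  2.05,  0.59,  0.75, -0.59]), array([ 0.35,  0.63, -0.72,  1.94,  0.58,  0.79, -0.55])]
-1
30
[ 0.83  0.85 -0.71  1.92 -0.53  1.02 -0.82]
[ 0.74  0.48 -0.81  1.98 -0.38  0.94 -1.21]
[ 0.74  0.45 -1.31  1.9   0.27  1.05 -2.08]
-1
40
[ 0.8   0.74 -0.74  1.96 -0.45  0.92 -0.95]
[ 0.74  0.43 -0.93  1.99 -0.16  0.89 -1.46]
[-0.05  0.2  -0.43  1.89  0.06  1.06 -1.92]
-1
50
[ 0.75  0.64 -0.76  1.99 -0.34  0.85 -1.1 ]
[ 0.77  0.47 -1.12  1.98  0.16  0.91 -1.81]
[-0.36  0.22 -0.21  1.86  0.19  1.13 -2.07]
```

```bash
cat >knob.py <<'E'
from u import *
np.set_printoptions(precision=4,suppress=True)
o=oknob(-1).as_quat(); y0=-.046+V[3]; z=.057
manip.move_pose(W((-.135,y0,.25)),o)
manip.servo_line(W((-.133,y0,z+.06)),vel=.15)
cv2.imwrite("pics/k1.png",np.vstack([cv2.resize(get_image("top")[135:235,235:395,::-1],(480,300)),cv2.resize(get_image("side")[140:240,260:420,::-1],(480,300))]))
print(manip.current_tool_pos()-W((-.133,y0,z+.06)),manip.current_force(),manip.current_clock())
E
python3 knob.py
```

```text
Traceback (most recent call last):
  File "knob.py", line 1, in <module>
    from u import *
  File "u.py", line 2, in <module>
    from fit import r
  File "fit.py", line 11, in <module>
    r=least_squares(res,[.5,.2,1.5,.03],loss='soft_l1')
  File "fit.py", line 10, in res
    return np.concatenate([proj(n,stand((-.130,-.046+v[3],.077) if p is None else p,*v[:3]))[0]-uv for n,p,uv in obs])
                           ~~~~^^^^^^^^^^^^^^^^^^^^^^^^^^^^^^^^^^^^^^^^^^^^^^^^^^^^^^^^^^^^^
  File "u0.py", line 5, in proj
    c=get_calibration(n); f=200/np.tan(np.radians(c['vfov'])/2)
ValueError: time passes only in moves, steps and waits
```

The robot rejects too many calibration calls at the same clock time, so I'll hardcode the fit result.

```bash
sed -i 's/^from fit import r/V=np.array([0.46956223,0.21111494,1.72025141,0.04501302])/; /^V=r.x/d' u.py; sed -i 's/^def proj/import functools\ncal=functools.cache(get_calibration)\ndef proj/; s/c=get_calibration(n)/c=cal(n)/' u0.py; python3 knob.py
```

```text
[0.0009 0.0001 0.001 ] [-0.9633 -0.4348  1.2642] 3.8417
```

View pics/k1.png

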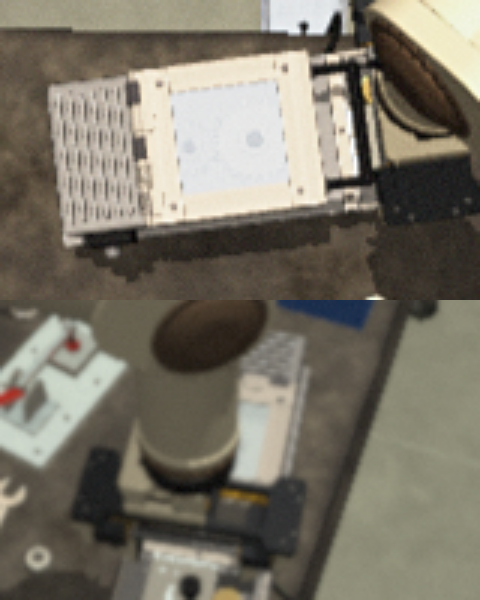

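The picture shows the gripper above the deck with its fingers on either side of the knob (lower half, knob at about (188,588)). The handle is clear of the body. Next I'll descend with force checks, grip the knob and slide the cover to its stop.

```bash
cat >knob2.py <<'E'
from u import *
np.set_printoptions(precision=4,suppress=True)
y0=-.046+V[3]; z=.057; Rz=R.from_euler('z',V[2])
loc=lambda: Rz.inv().apply(manip.current_tool_pos()-np.r_[V[:2],0])
frc=lambda: Rz.inv().apply(manip.current_force())
f0=frc()
for dz in(.04,.02,.01,0):
    manip.servo_line(W((-.133,y0,z+dz)),vel=.08)
    if np.abs(frc()-f0).max()>6: print("contact",dz,frc()-f0); raise SystemExit
manip.close(15); print("gap",manip.current_finger_gap(),loc(),frc()-f0)
if not .018<manip.current_finger_gap()<.026: raise SystemExit
f1=frc()
p=loc()
manip.servo_line(W((p[0],-.040,z)),vel=.06); print(loc(),frc()-f1,manip.current_finger_gap())
y=-.040
while y>-.056:
    y-=.0015; manip.servo_line(W((p[0],y,z)),vel=.03); d=frc()-f1
    print(round(y,4),loc()[1],d)
    if abs(d[1])>12: break
print(manip.current_clock())
E
python3 knob2.py
```

```text
gap 0.021124107085962414 [-0.133 -0.001  0.057] [-0.0802 -1.6559 -1.2913]
[-0.1333 -0.0405  0.057 ] [-1.3665 -0.65   -0.729 ] 0.02148719908373716
-0.0415 -0.041245124906454524 [-1.3791  0.7833  0.7992]
-0.043 -0.04284999118985864 [-1.5901  1.9059  1.9279]
-0.0445 -0.044625002491715554 [-2.0974 -0.0438  0.6445]
-0.046 -0.04622569447645923 [-2.7335  0.8064  0.7813]
-0.0475 -0.046301033684904694 [-4.5899  4.8691  5.4423]
-0.049 -0.046380130121546584 [-4.4248  9.2163  9.1399]
-0.0505 -0.04639767656023547 [-4.67   12.9032 12.8806]
8.8417
```

The cover is against its stop at y = -0.0464, where -0.046 was expected. Now I'll release it, retract and move to the pre-pose for the handle.

```bash
cat >>u.py <<'E'
Rz=R.from_euler('z',V[2])
loc=lambda: Rz.inv().apply(manip.current_tool_pos()-np.r_[V[:2],0])
frc=lambda: Rz.inv().apply(manip.current_force())
PH=np.radians(22); D=np.array([np.cos(PH),0,-np.sin(PH)]); N=np.array([np.sin(PH),0,np.cos(PH)])
def bar(t): return H+R.from_euler('y',t).apply([-.189,.008,-.014])
INS=bar(0)+.035*N+.010*D
def roll(tcp,t): return H+R.from_euler('y',t).apply(tcp-H)
np.set_printoptions(precision=4,suppress=True)
E
python3 - <<'E'
from u import *
p=loc(); manip.servo_line(W((p[0],-.047,p[2])),vel=.05); manip.open(); print(loc())
p=loc(); manip.servo_line(W((p[0]-.004,p[1],.2)),vel=.15)
for fl in(1,-1):
    print(fl,*[manip.solve_ik(W(q),ori(PH+t,fl).as_quat()) for q,t in((INS-.13*D,0),(INS,0),(roll(INS,.4),.4),(roll(INS,.82),.82))],sep='\n')
a=get_image("side")[:,:,::-1]; cv2.imwrite("pics/k2.png",cv2.resize(a[140:265,260:420],(640,500)))
print(manip.current_clock(),manip.current_q())
E
```

```text
[-0.1333 -0.047   0.0567]
1
[ 1.3271  1.5346 -1.4964  1.7192  0.3516  1.3186  1.5545]
[ 1.2419  1.6671 -1.4973  1.8823  0.5267  1.0967  1.4114]
[ 1.1283  1.1065 -1.4966  1.9715  0.3892  0.9642  1.2801]
[ 0.9111  0.6929 -1.5275  1.9333  0.4141  1.043   0.9846]
-1
[ 1.0069  0.9406 -0.7351  1.7287 -0.4359  1.3231 -0.8509]
[ 0.9203  1.0063 -0.798   1.8904 -0.4757  1.0438 -0.832 ]
[ 0.8251  0.5873 -0.8629  1.9784 -0.4202  0.9502 -1.1215]
[ 0.5404  0.2786 -0.8552  1.9406 -0.1869  0.9709 -1.6088]
11.45 [ 0.5763  0.4918 -1.0014  1.8375  0.4687  1.0742 -0.4544]
```

View pics/k2.png

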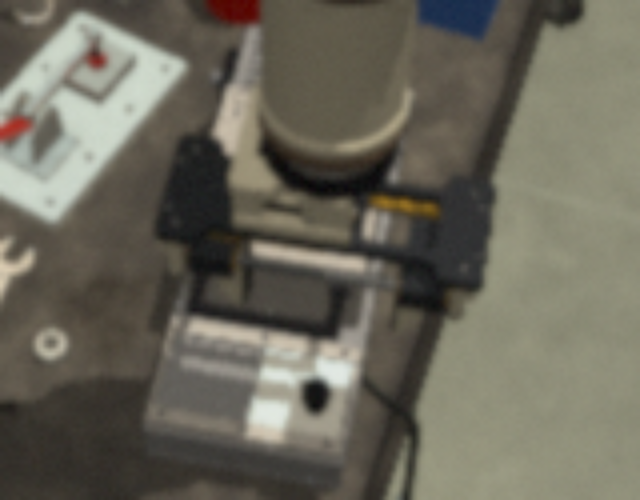

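The cover is home: the bushing is hidden and the knob is at crop (316,393). Next I'll check the vise height behind the wrist by triangulation, since the wrist will reach back toward it.

```bash
python3 - <<'E'
from u import *
from scipy.optimize import least_squares
for nm,t,s in(("anvil end",(443,213),(262,295)),("vise block",(487,208),(243,335)),("ballL",(462,186),(280,332)),("jaw",(541,203),(225,375))):
    r=least_squares(lambda p:np.r_[proj("top",p)[0]-t,proj("side",p)[0]-s],[.4,-.2,.1]); print(nm,r.x,r.cost)
for k in(0,.1,.2,.3,.4,.5): print(k,W(INS-(.13+k)*D),W(INS-k*D))
E
```

```text
anvil end [ 0.3932 -0.1327  0.0466] 0.9726159841092752
vise block [ 0.4032 -0.2437  0.0702] 0.8167295779527952
ballL [ 0.4704 -0.1969  0.0142] 0.5821839880729468
jaw [ 0.4198 -0.343   0.1395] 1.3984724667356445
0 [0.4907 0.0169 0.1794] [0.4728 0.1361 0.1307]
0.1 [ 0.5045 -0.0747  0.2169] [0.4866 0.0445 0.1682]
0.2 [ 0.5183 -0.1664  0.2543] [ 0.5004 -0.0472  0.2056]
0.3 [ 0.5321 -0.2581  0.2918] [ 0.5142 -0.1389  0.2431]
0.4 [ 0.5459 -0.3498  0.3292] [ 0.528  -0.2306  0.2805]
0.5 [ 0.5597 -0.4415  0.3667] [ 0.5418 -0.3223  0.318 ]
```

```bash
python3 - <<'E'
from u import *
o=ori(PH,-1).as_quat()
manip.move_pose(W(INS-.10*D+[0,0,.06]),o)
f0=frc(); manip.servo_line(W(INS-.10*D),vel=.12)
for k in(.06,.03,.015,0):
    manip.servo_line(W(INS-k*D),vel=.08); d=frc()-f0
    if np.abs(d).max()>6: print("contact",k,d); break
print(loc()-INS,frc()-f0,manip.current_clock())
t=get_image("top")[135:235,275:435,::-1];s=get_image("side")[150:250,260:420,::-1]
cv2.imwrite("pics/g1.png",np.vstack([cv2.resize(t,(480,300)),cv2.resize(s,(480,300))]))
E
```

```text
[0.0005 0.0003 0.0001] [-0.9495 -0.4177 -1.2276] 14.8583
```

View pics/g1.png

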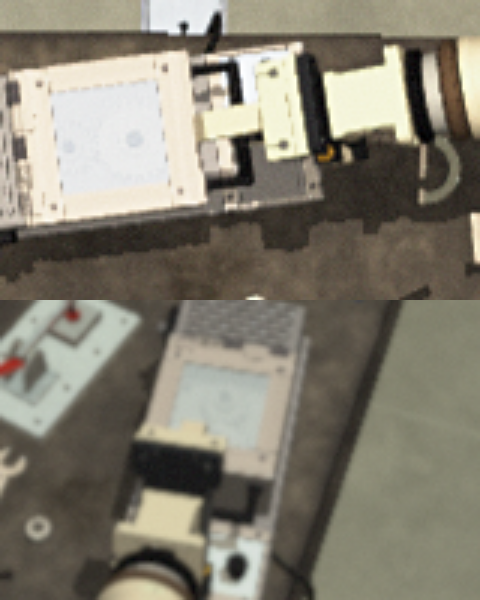

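The top view shows the upper finger reaching over the handle bar at about (235,120), with the lower finger out of sight below it. No contact so far. Closing will lift the bar into the centre of the grip.

```bash
python3 - <<'E'
from u import *
from scipy.optimize import brentq
f0=frc(); manip.close(25); g=manip.current_finger_gap(); p=loc()
t0=brentq(lambda t:(bar(t)-p)@N,0,.6); b=bar(t0)
print("gap",g,p-INS,"F",frc()-f0,"th0",np.degrees(t0),"depth",(p-b)@D,manip.current_gripper_force(),manip.current_clock())
t=get_image("top")[135:235,275:435,::-1];s=get_image("side")[150:250,260:420,::-1]
cv2.imwrite("pics/g2.png",np.vstack([cv2.resize(t,(480,300)),cv2.resize(s,(480,300))]))
E
```

```text
gap 0.010935305854319337 [-0.0026 -0.0011 -0.0017] F [-5.7041  0.4119 -3.1551] th0 10.526381862749425 depth 0.02061464599938884 25.000243484973907 16.1833
```

View pics/g2.png

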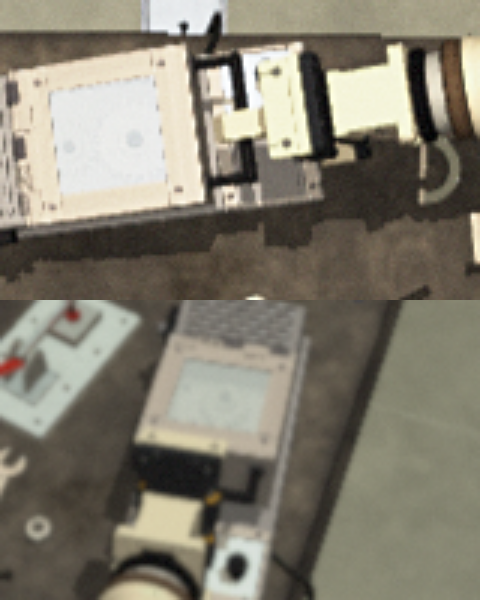

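The bar is gripped: the gap is 10.9 mm and the guard has lifted about 10.5° (the picture shows the bar held between the finger pads). Next I'll swing it up along the hinge arc.

```bash
cat >swing.py <<'E'
from u import *
t0=np.radians(10.5); dep=.0206
def Dt(t): return R.from_euler('y',t-t0).apply(D)
def state():
    b=Rz.inv().apply(R.from_quat(manip.current_tcp_rot()).as_matrix()[:,2]); b=loc()-dep*b-H
    r=np.hypot(b[0],b[2]); return np.degrees(np.arctan2(b[2],-b[0])-np.arctan2(-.014,.189)),r-np.hypot(.189,.014)
def go(t,vel=.05):
    manip.servo_line(W(bar(t)+dep*Dt(t)),ori(PH+t-t0,-1).as_quat(),vel=vel)
def rep(t): print(round(np.degrees(t),1),"th,dr",np.round(state(),4),"F",frc(),"gap",round(manip.current_finger_gap(),4),round(manip.current_clock(),1))
if __name__=="__main__":
    for t in np.radians(np.r_[15:60.1:5]):
        go(t); rep(t)
        if np.abs(frc()).max()>25 or manip.current_finger_gap()<.008: print("stop"); break
E
python3 swing.py
```

```text
15.0 th,dr [15.0066  0.    ] F [ 4.0502 -5.1627 -4.5147] gap 0.0109 16.7
20.0 th,dr [19.8988 -0.    ] F [ 4.7342 -6.3574 -6.4915] gap 0.0106 17.1
25.0 th,dr [24.8496 -0.0001] F [ 5.3561 -7.9689 -6.6813] gap 0.0109 17.6
30.0 th,dr [29.8508 -0.0002] F [ 6.2386 -7.8637 -7.715 ] gap 0.011 18.0
35.0 th,dr [34.86   -0.0003] F [ 5.3885 -8.74   -9.8862] gap 0.0112 18.5
40.0 th,dr [39.8535 -0.0004] F [  6.5262 -10.3457  -9.8632] gap 0.0106 18.9
45.0 th,dr [44.8441 -0.0005] F [  5.6341 -10.4567 -11.6311] gap 0.0111 19.4
50.0 th,dr [49.8224 -0.0007] F [  6.9064 -12.0953 -12.9556] gap 0.0112 19.8
55.0 th,dr [54.7698 -0.0009] F [  5.255  -12.4771 -15.1263] gap 0.0112 20.3
60.0 th,dr [59.6804 -0.001 ] F [  4.6676 -13.6032 -15.4395] gap 0.0113 20.7
```

At about 59.7° by kinematics. I'll verify with an overlay of the predicted guard outline for 55, 60 and 65 degrees.

```bash
python3 - <<'E'
from swing import *
go(np.radians(60.3)); rep(np.radians(60.3))
out=[]
for n,(r0,r1,c0,c1) in(("top",(110,230,240,440)),("side",(120,240,240,440))):
    a=get_image(n)[r0:r1,c0:c1,::-1]; a=cv2.resize(a,None,fx=2.5*1.6,fy=2.5,interpolation=cv2.INTER_CUBIC) if 0 else cv2.resize(a,(500,300),interpolation=cv2.INTER_CUBIC)
    raw=a.copy()
    for th,c in((55,(255,0,0)),(60,(0,200,0)),(65,(0,0,255))):
        q=np.array([(-.059,-.066,.117),(-.059,.066,.117),(.089,.066,.117),(.089,-.066,.117),(-.097,-.05,.102),(-.097,.05,.102)])
        q=np.array([W(H+R.from_euler('y',np.radians(th)).apply(x-H)) for x in q])
        p=((proj(n,q)-[c0,r0]+.5)*2.5).round().astype(int)
        cv2.polylines(a,[p[:4]],True,c,1); cv2.line(a,p[4],p[5],c,1); print(n,th,p.tolist())
    out.append(np.vstack([raw,a]) if 0 else a)
cv2.imwrite("pics/g3.png",np.vstack(out))
E
```

```text
60.3 th,dr [59.7913 -0.0011] F [  5.4917 -14.2935 -16.4532] gap 0.011 21.0
top 55 [[173, 88], [192, 234], [112, 251], [95, 123], [213, 95], [229, 209]]
top 60 [[160, 88], [180, 235], [111, 251], [95, 123], [198, 95], [213, 210]]
top 65 [[146, 88], [166, 237], [111, 251], [95, 123], [181, 95], [197, 212]]
side 55 [[292, 109], [171, 91], [190, 104], [295, 119], [273, 118], [178, 104]]
side 60 [[294, 97], [173, 79], [190, 103], [295, 119], [276, 102], [181, 88]]
side 65 [[296, 85], [175, 68], [190, 103], [295, 119], [278, 86], [183, 73]]
```

View pics/g3.png

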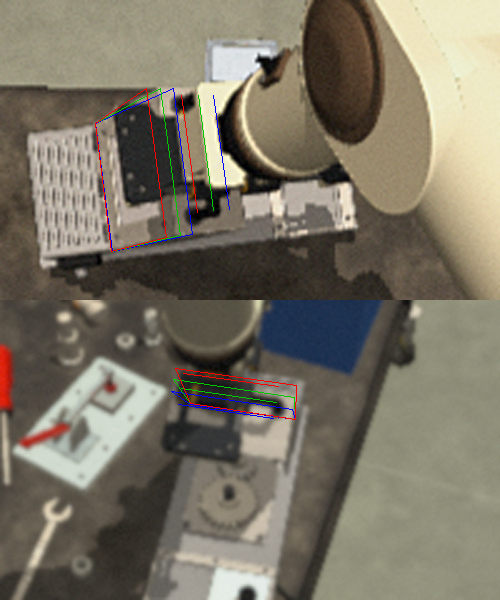

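The guard is up and the gears are exposed. The overlay hides the edges, so I'll take one clean enlarged crop.

```bash
python3 - <<'E'
from u import *
t=get_image("top")[140:215,265:350,::-1]; s=get_image("side")[138:188,300:370,::-1]
t=cv2.resize(t,None,fx=5,fy=5,interpolation=cv2.INTER_CUBIC); s=cv2.resize(s,None,fx=5,fy=5,interpolation=cv2.INTER_CUBIC)
o=np.zeros((375,775,3),np.uint8); o[:,:425]=t; o[:250,425:]=s; cv2.imwrite("pics/g4.png",o)
for th in(57,60,63):
    q=[(-.059,-.066,.117),(-.059,.066,.117),(-.097,-.05,.102),(-.097,.05,.102)]
    q=np.array([W(H+R.from_euler('y',np.radians(th)).apply(np.array(x)-H)) for x in q])
    print(th,((proj("top",q)-[265,140]+.5)*5).round().tolist(),((proj("side",q)-[300,138]+.5)*5+[425,0]).round().tolist())
E
```

```text
57 [[210.0, 25.0], [250.0, 319.0], [289.0, 40.0], [320.0, 269.0]] [[711.0, 118.0], [469.0, 83.0], [673.0, 133.0], [483.0, 105.0]]
60 [[195.0, 26.0], [234.0, 321.0], [271.0, 40.0], [302.0, 271.0]] [[713.0, 104.0], [471.0, 69.0], [676.0, 114.0], [486.0, 86.0]]
63 [[179.0, 26.0], [218.0, 323.0], [251.0, 40.0], [282.0, 273.0]] [[715.0, 89.0], [474.0, 54.0], [680.0, 95.0], [489.0, 67.0]]
```

View pics/g4.png

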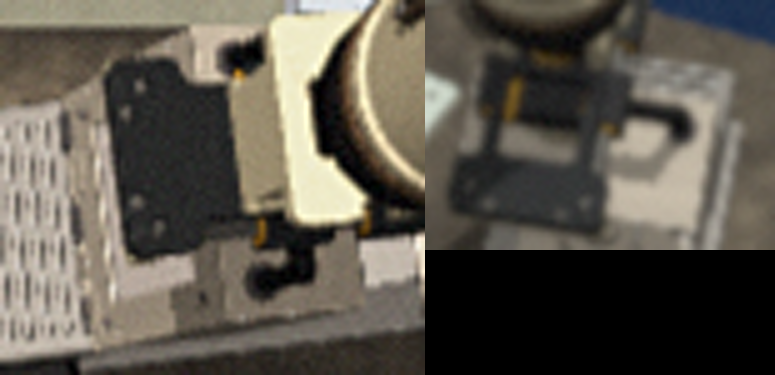

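In the clean crop, the guard's front corners at (192,28) and about (224,318) and the bar ends at (302,270) and (683,120) match the 60° prediction within about 1°. The grip is firm and the cover is home, so I'm handing in.

```bash
python3 - <<'E'
from swing import *
manip.sleep(.5); rep(0); print(np.abs(manip.current_joint_velocities()).max()); print(job.hand_in())
E
```

```text
0.0 th,dr [59.7508 -0.0011] F [  5.453  -13.3687 -15.721 ] gap 0.0109 21.7
0.0021961348689253295
the job is handed in; nothing more can be done
None
```

The job is handed in: the cover is fully home over the well, and the gripper is still holding the gear guard at about 60° (59.8° by the arm's readings, within about 1° in the camera images). It finished at about 22 s, and the arm touched only the cover knob and the guard handle.

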